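Balance the bead pans

TASK

The pan balance at the bead repair station hangs down on one side. Level it by moving beads that are already in the pans across to the other pan (a small pale bead weighs half as much as the big dark one), and leave all three beads standing upright in the pans, released and at rest. Leave the orange bowl, the horn cap and the tweezers where they are.

Things in the scene. Friction and masses are not known exactly. Their poses are not given: they have to be found in the camera images.
- beam (a joint): tilt of the balance beam, rad: 0 level, positive when pan a is up and pan b down, stops at +-0.13 (dishes 13 mm up or down). The arms are equal, 100 mm each, and only the weight in each dish counts, not where it lies in the dish. A weak spring centres the beam: 16 g of difference tilts it about 0.08 rad, 32 g brings it to the stop; it settles in about 1.5 s.
- pan_a_floor (a point): centre of the inner floor of the steel dish of pan a (balance +y, any direction in the room); z up. Round dish, inner radius 65 mm, floor 4 mm thick, rim 8 mm above the floor; the dish stays horizontal as it rises and sinks, floor about 87 mm above the table when level. It starts low, with two beads.
- pan_b_floor (a point): centre of the inner floor of the steel dish of pan b (balance -y, opposite pan a); z up. Round dish, inner radius 65 mm, floor 4 mm thick, rim 8 mm above the floor; the dish stays horizontal as it rises and sinks, floor about 87 mm above the table when level. It starts high, with one bead.
- bead_large: big dark brown wooden drum-shaped bead with a hole in its top, 38 mm in diameter, 38 mm tall, upright, about 32 g. Origin at the centre of its underside, z up. It starts in the lower (heavier) dish.
- bead_small_1: pale wooden drum-shaped bead with a dark hole in its top, 30 mm in diameter, 30 mm tall, upright, about 16 g. Origin at the centre of its underside, z up. It starts in the same dish as the big bead, centres 60 to 66 mm apart.
- bead_small_2: pale wooden drum-shaped bead with a dark hole in its top, 30 mm in diameter, 30 mm tall, upright, about 16 g. Origin at the centre of its underside, z up. It starts alone in the other, higher dish, about 30 mm off its centre.
- bowl: orange ceramic bowl, 110 mm across, 50 mm high, a bystander. Origin at the centre of its underside.
- horn_cap: dark horn finial cap, 54 mm across, 62 mm high, a bystander. Origin at the centre of its underside.
- tweezers: chrome tweezers lying flat, 140 mm long along x with the broad tips to +x, 14 mm high, a bystander. Origin under the middle.
There are look-alikes about, which are no part of the job. Leave any green or purple look-alike of the bead_small_1 alone.

How it is judged:
By the outcome, as a careful person would: the job done as asked, in the order asked, and still so for the second after the job is handed in, with the robot touching nothing.
It also fails if it takes over 38 s, if anything falls off the work surface, if the arm or the gripper's body presses on something with over 40 N, if the wrist force passes 120 N, or if a joint passes its speed limit or range.

ROBOT

A 6-joint arm with a two-finger parallel gripper is mounted at the origin on the work surface. World frame = base frame: x ahead of the robot, y to its left, z up, the work surface at z = 0. Lengths are in mm, angles in rad, forces in N, time in s.
With the tool pointing down it reaches from about 350 to 775 mm from the base axis. Payload 7.3 kg.
Tool frame: the origin (TCP) lies midway between the tips of the shut fingers; the grasp point (between the pads) lies 19 mm behind it; z points along the fingers, y is the line along which they close (so a half turn about z gives the same grasp; the last joint's range is limited). The gripper opens to 92 mm and grips with 3 to 60 N. Pads are 19 mm wide; open, the fingers measure 130 mm over their backs; the gripper's body (75 mm by 190 mm) begins 47 mm behind the grasp point.
Start: joints at [-1.323, 0.342, 1.524, -0, 1.275, -0.146], TCP at [201.467, -484.829, 190.141] pointing down, gripper open.
Joint ranges: [-2.53, 2.53], [-0.77, 2.02], [0.04, 2.7], [-1, 4.14], [0.28, 2.66], [-3.11, 3.11]. Speed limits (rad/s): [2.57, 2.57, 3.14, 3.14, 3.14, 3.14].

INTERFACE

Orientations are given as [roll, pitch, yaw] about the fixed x, y, z axes, in that order (R = Rz(yaw) Ry(pitch) Rx(roll)).
In Python, from plant import * gives the robot as it stands.
- The arm moves only by the tool step_arm, never from a script. Its argument "deltas" is one flat list of numbers, 5 for each row, row after row: the shift along the world's x, y, z in mm, then the turn about the world's z in degrees, then the finger opening in mm, from 0 to 91.8. In form: [tx, ty, tz, turn, gripper, tx, ty, tz, turn, gripper, ...]. A call has exactly 10 rows; each row shifts and turns the commanded pose from where the row before left it; what a row does not reach is not made up. A row lasts 1/8 s, in which the tool goes at most 62.5 mm and 10.7 degrees, less where a joint would pass 70% of its speed; a pose out of reach is approached as far as the arm can. A call is refused whole if a number of a shift passes 62.5 or a number of a turn 10.7, either way. A call with a gripper value outside its range is refused whole. The fingers move at their own pace and stop on an object; the grip force is fixed at half the most. Time passes only in rows, so rows that do not move let the fingers close, or fill a call up. It gives the time, the measured TCP pose, the force, the opening and the grip force at its end, in the units of the state.
- get_obs(): the state, without advancing time (a new reading comes with each control period).
- capture(name): name is "side" or "top"; returns the picture (400x640x3 uint8, red, green, blue); there is no depth.
- camera_params(name): a dict with "mtx" (3x3 intrinsics, pixels), "rvec" (rotation vector, rad) and "tvec" (3), from world to camera coordinates, as OpenCV has them. Camera axes: x right, y down, z forward; pixel columns grow to the right and rows downward; lengths in mm; the calibration is good to about 2 mm. A picture is of the moment at which its call begins. camera_params takes no time and is no camera call.
- close_job(): hands the job in; it is judged then, once.
The state is a dict: "time": time; "joint_positions": joint angles; "dq": joint speeds; "tau": joint torques, N m; "tool_pos": TCP position; "tcp_rot": TCP orientation; "contact_force": force on the tool from outside, world axes, zero at the start; "moment": the same for the moment, N m; "grip_width": finger opening in mm; "finger_force": force on a finger pad.
Only numpy, scipy, OpenCV 4.12 (cv2) and the standard library are available. Lean on these libraries where they do the work, as an engineer would, in place of code of your own. Each camera call takes 0.05 s, during which the arm holds its last target. There are 200 camera calls.

## Working session

There is one attempt and no reset: what is moved stays moved. The work goes in short steps, Python scripts to look and compute and a tool call to move; the robot and the scene stay as the last step left them, time stands still between calls to the robot, and variables do not carry over. Pictures are saved under pics/ and viewed, at most 10 in all, crops included, and the job is handed in when it is done.

Besides the shell and the picture viewer there is one more tool, called after "Request:" in YAML: its name, and indented under it one key for each argument. step_arm: Moves the arm, as the interface text tells. Its arguments: {"type":"object","properties":{"deltas":{"type":"array","items":{"type":"number"}}},"required":["deltas"]}

```bash
mkdir -p pics; cat > h.py <<'E'
from plant import *
import numpy as np, cv2
def shot(n,f):
    im=capture(n); cv2.imwrite(f'pics/{f}.png',im[:,:,::-1]); return im
def back(n,u,v,z):
    c=camera_params(n); R,_=cv2.Rodrigues(np.array(c['rvec'],float)); t=np.array(c['tvec'],float).ravel()
    d=R.T@np.linalg.inv(np.array(c['mtx']))@np.array([u,v,1.]); o=-R.T@t
    return o+d*(z-o[2])/d[2]
def proj(n,p):
    c=camera_params(n); return cv2.projectPoints(np.array(p,float).reshape(-1,1,3),np.array(c['rvec'],float),np.array(c['tvec'],float),np.array(c['mtx'],float),None)[0].reshape(-1,2)
E
python3 - <<'E'
from h import *
a=shot('top','t0');b=shot('side','s0')
for n in('top','side'):
    c=camera_params(n);R,_=cv2.Rodrigues(np.array(c['rvec'],float));print(n,-R.T@np.array(c['tvec']).ravel(),c['mtx'][0][0])
o=get_obs();print(o['tool_pos'],o['tcp_rot'],o['grip_width'],o['time'])
E
```

```text
top [ 395.05614233   -8.51877935 1060.16800253] 386.0636721100761
side [  74.02439186 -994.23546913  815.21262106] 482.76094703959654
[ 201.35422221 -484.42051602  189.52956281] [-3.14028015e+00 -1.91050198e-04  3.93784825e-01] 91.98668803005046 0.1
```

View pics/t0.png

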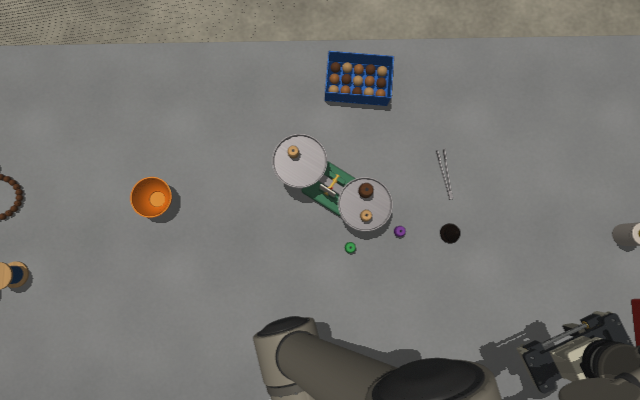

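View pics/s0.png

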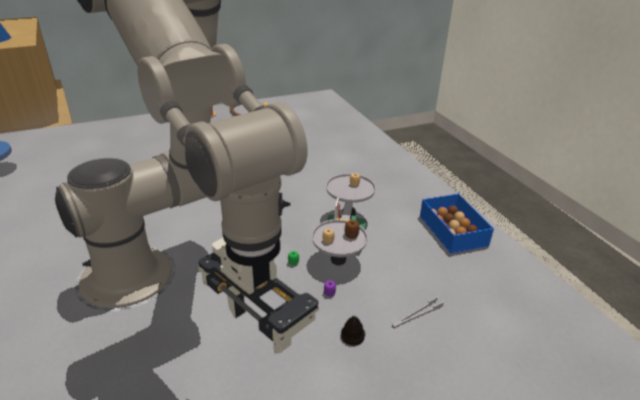

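The top view shows the low dish at about (365,205), holding the big dark bead at (366,190) and a pale bead at (366,215). The high dish is at about (300,161), with a pale bead at (293,151). Things that could be taken for bead_small_1:
- the green bead (350,247) and the purple bead (400,231) on the table
- bead_small_2 (293,151)
- the pale beads in the blue box (about 360,78)

I choose (366,215), the pale bead in the low dish. Moving it across gives 32 g on each side. Next I check it in a close crop.

```bash
python3 - <<'E'
from h import *
a=cv2.imread('pics/t0.png')[125:255,260:410]
cv2.imwrite('pics/c0.png',cv2.resize(a,None,fx=5,fy=4.6,interpolation=cv2.INTER_CUBIC)[:598])
E
```

```text
(no output)
```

View pics/c0.png

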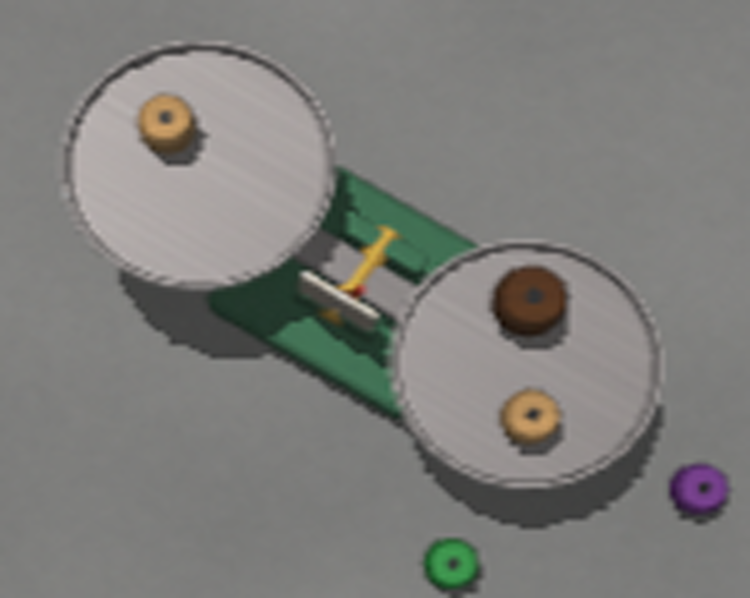

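The crop confirms it: the pale bead's hole is at crop (533,414), the dark bead's at (535,296) and the pale bead's in the upper dish at (165,118). The rim centres are at (527,365) and (199,166).

```bash
python3 - <<'E'
from h import *
P={}
for k,cx,cy,z in [('s1',533,414,104),('L',535,296,112),('s2',165,118,130),('A',527,365,82),('B',199,166,108),('green',453,563,30),('purple',703,488,30)]:
    P[k]=back('top',260+cx/5-.4,125+cy/4.6-.4,z);print(k,P[k].round(1),proj('side',P[k]).round(1))
v=P['L']-P['s1'];print(np.hypot(*v[:2]),np.degrees(np.arctan2(v[1],v[0])), np.hypot(*(P['A']-P['B'])[:2]), np.hypot(*(P['s1']-P['A'])[:2]),np.hypot(*(P['s2']-P['B'])[:2]))
E
python3 - <<'E'
import cv2
a=cv2.imread('pics/s0.png')[165:305,270:390]
cv2.imwrite('pics/c1.png',cv2.resize(a,None,fx=4,fy=4,interpolation=cv2.INTER_CUBIC))
E
```

```text
s1 [ 476.3 -138.5  104. ] [[328.5 230.5]]
L [ 539.5 -140.5  112. ] [[352.2 222.7]]
s2 [636.3  41.3 130. ] [[354.9 174.6]]
A [ 505.5 -139.3   82. ] [[339.  235.1]]
B [614.8  25.6 108. ] [[350.1 185.5]]
green [ 397.3 -103.4   30. ] [[293.4 252.9]]
purple [ 438.2 -237.6   30. ] [[329.7 283. ]]
63.2027150223863 -1.8073851432750239 197.91698314076623 29.164039334205114 26.588360364276863
```

View pics/c1.png

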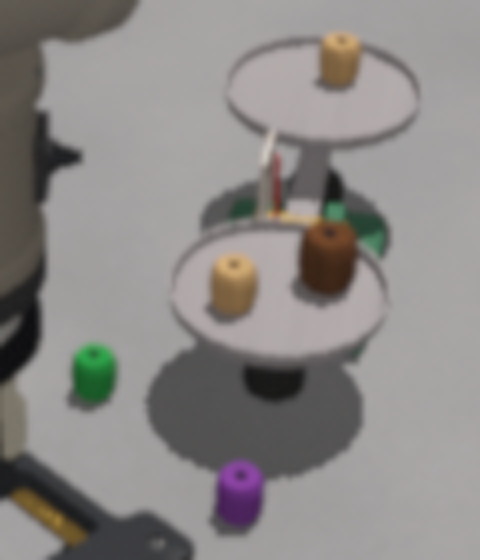

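Request:
step_arm:
  deltas: [30.5, 38.4, -5, -2.5, 46, 30.5, 38.4, -5, -2.5, 46, 30.5, 38.4, -5, -2.5, 46, 30.5, 38.4, -5, -2.5, 46, 30.5, 38.4, -5, -2.5, 46, 30.5, 38.4, -5, -2.5, 46, 30.5, 38.4, -5, -2.5, 46, 30.5, 38.4, -5, -2.5, 46, 30.5, 38.4, -5, -2.5, 46, 0, 0, 0, 0, 46]

```text
time: 1.35
tool_pos: [476.8, -136.6, 144.3]
tcp_rot: [-3.141, 0.001, 0.005]
contact_force: [-0.3, -0.9, 0.4]
grip_width: 46.2
finger_force: 0.0
```

```bash
python3 - <<'E'
from h import *
s=shot('side','s1')
cv2.imwrite('pics/c2.png',cv2.resize(s[130:280,240:420,::-1],None,fx=4,fy=4,interpolation=cv2.INTER_CUBIC))
o=get_obs();print(o['tool_pos'],o['tcp_rot'],o['grip_width'],o['time'])
E
```

```text
[ 476.02439837 -138.06366231  144.55099953] [-3.14132216e+00  1.37125666e-03  4.56881836e-03] 45.781104654250875 1.4
```

View pics/c2.png

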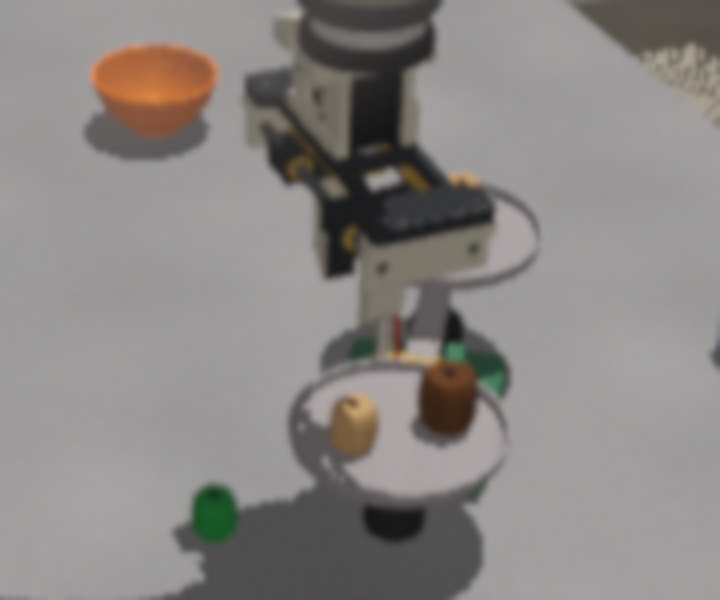

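The side view shows the gripper above the low dish, with the pale bead at crop (354,425) and the dark bead at (448,398) both still upright and untouched. Next I descend and grip.

Request:
step_arm:
  deltas: [0, 0, -16, 0, 46, 0, 0, -16, 0, 46, 0, 0, -16, 0, 46, 0, 0, -10, 0, 46, 0, 0, -6, 0, 46, 0, 0, 0, 0, 46, 0, 0, 0, 0, 24, 0, 0, 0, 0, 24, 0, 0, 0, 0, 24, 0, 0, 0, 0, 24]

```text
time: 2.65
tool_pos: [476.1, -139.2, 81.3]
tcp_rot: [3.141, -0.0, 0.001]
contact_force: [0.6, 0.3, -0.1]
grip_width: 24.3
finger_force: 0.0
```

```bash
python3 - <<'E'
from h import *
s=shot('side','s2');t=shot('top','t2')
a=cv2.resize(s[180:280,280:400,::-1],None,fx=5,fy=5,interpolation=cv2.INTER_CUBIC)
cv2.imwrite('pics/c3.png',a)
o=get_obs();print(o['tool_pos'],o['grip_width'],o['finger_force'],proj('side',[[476,-138,80],[476,-150,80],[476,-126,80]]))
E
```

```text
[ 475.99974158 -139.18008116   81.20366366] 23.935494279690417 0.0 [[327.96031347 238.13689126]
 [329.93332079 240.94350302]
 [326.01750007 235.37323051]]
```

View pics/c3.png

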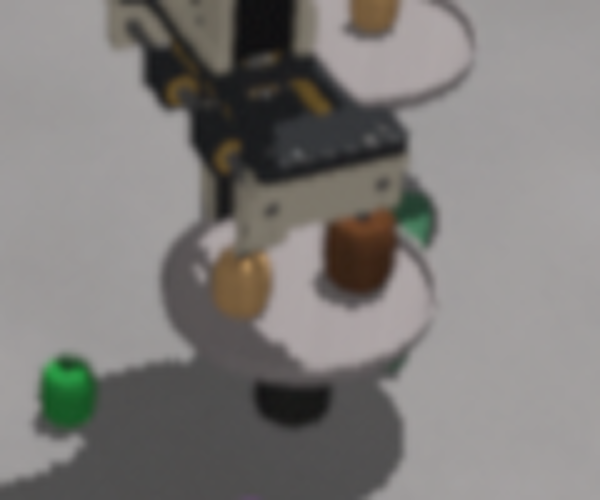

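```bash
python3 - <<'E'
from h import *
s=cv2.imread('pics/s1.png');s2=cv2.imread('pics/s2.png');t=cv2.imread('pics/t2.png')
def fin(tcp,w):
    x,y,z=tcp; return [[x+a,y-w/2-b,z+c] for a in(-9.5,9.5) for b in(0,19) for c in (0,)]
for n,p in(('s1',fin([476.2,-138,144.5],46)),('s2',fin([476.,-139.2,81.3],24))):
    q=proj('side',p);print(n,q.round(1).tolist())
    im=s if n=='s1' else s2
    big=cv2.resize(im[170:260,300:380],None,fx=5,fy=5,interpolation=cv2.INTER_NEAREST)
    for u,v in q: cv2.circle(big,(int((u-300+.5)*5),int((v-170+.5)*5)),2,(0,0,255),-1)
    if n=='s1':A=big
    else:B=big
cv2.imwrite('pics/c4.png',np.hstack([A,B]))
E
```

```text
s1 [[329.1, 223.0], [332.4, 227.5], [336.4, 221.2], [339.8, 225.7]]
s2 [[326.6, 241.7], [329.8, 246.3], [333.7, 239.9], [336.9, 244.4]]
```

View pics/c4.png

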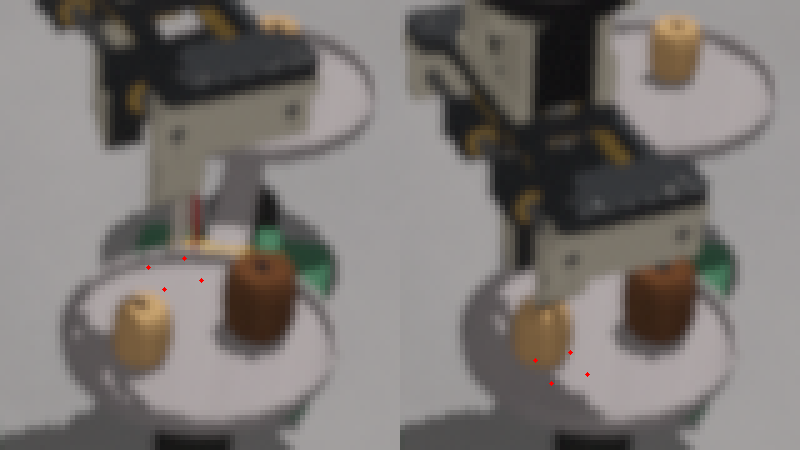

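The overlay shows the near fingertip about 16 px above where the reported TCP puts it, at crop (165,200) against about (175,285). The right half shows the same offset. The fingers closed in the air, and the bead at (542,335) hasn't moved. I check the offset against the starting pictures before going on.

```bash
python3 - <<'E'
from h import *
p=np.array([201.4,-484.6,190.]);c=np.array([-np.sin(.394),np.cos(.394),0])
for n in('side','top'):
    print(n,'tcp',proj(n,[p]).round(1).tolist(),'near/far tips',proj(n,[p-c*46,p+c*46]).round(1).tolist())
t=cv2.imread('pics/t2.png');s=cv2.imread('pics/s0.png');print(proj('top',[[476,-139,81.3],[476,-139,147],[476,-139-95,147],[476,-139+95,147]]).round(1).tolist(), proj('side',[[476,-139,81.3],[476,-139,147]]))
A=cv2.resize(s[230:370,180:340],(480,420),interpolation=cv2.INTER_CUBIC)
for q in proj('side',[p-c*46,p+c*46,p]): cv2.circle(A,tuple(int(v) for v in ((q-[180,230]+.5)*3)),3,(0,0,255),-1)
B=cv2.resize(t[130:270,290:396],(318,420),interpolation=cv2.INTER_CUBIC)
for q in proj('top',[[476,-139,81.3],[476,-139,147],[476,-139-95,147],[476,-139+95,147]]): cv2.circle(B,tuple(int(v) for v in ((q-[290,130]+.5)*3)),2,(0,0,255),-1)
cv2.imwrite('pics/c5.png',np.hstack([A,B]))
E
```

```text
side tcp [[260.8, 346.0]] near/far tips [[279.9, 363.0], [243.1, 330.2]]
top tcp [[534.7, 334.5]] near/far tips [[553.5, 325.8], [515.8, 343.2]]
[[365.2, 215.5], [368.8, 213.2], [408.9, 212.5], [328.8, 213.8]] [[328.13959262 237.95274119]
 [328.97526093 216.23910223]]
```

View pics/c5.png

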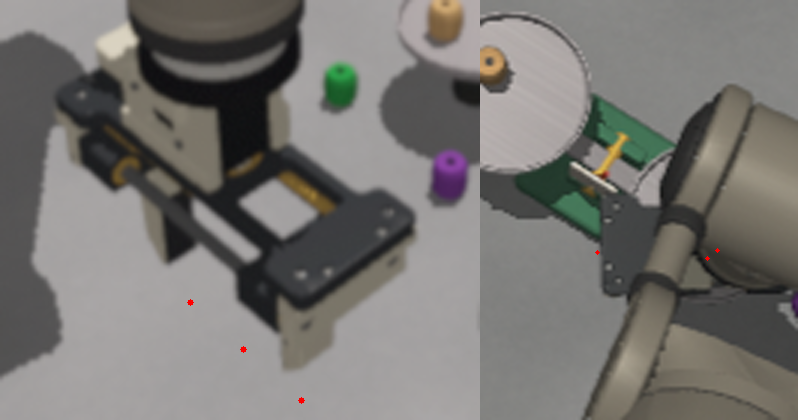

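The starting picture shows the same thing: tips at (300,365) and (175,260), against projected (300,400) and (190,302). In the top view the gripper plate matches in x and y. So the real tips sit about 38 mm above the reported TCP height, while x and y are right. I reopen, descend 34 mm more and grip, watching the force.

Request:
step_arm:
  deltas: [0, 0, 0, 0, 46, 0, 0, 0, 0, 46, 0, 0, 0, 0, 46, 0, 0, 0, 0, 46, 0, 0, -8, 0, 46, 0, 0, -8, 0, 46, 0, 0, -6, 0, 46, 0, 0, -6, 0, 46, 0, 0, -6, 0, 46, 0, 0, 0, 0, 46]

```text
time: 4.0
tool_pos: [475.6, -139.1, 46.6]
tcp_rot: [-3.141, 0.001, 0.001]
contact_force: [1.1, -0.9, -0.4]
grip_width: 46.1
finger_force: 0.0
```

Request:
step_arm:
  deltas: [0, 0, 0, 0, 24, 0, 0, 0, 0, 24, 0, 0, 0, 0, 24, 0, 0, 0, 0, 24, 0, 0, 0, 0, 24, 0, 0, 0, 0, 24, 0, 0, 0, 0, 24, 0, 0, 0, 0, 24, 0, 0, 0, 0, 24, 0, 0, 0, 0, 24]

```text
time: 5.25
tool_pos: [476.1, -139.3, 47.3]
tcp_rot: [3.141, -0.0, 0.001]
contact_force: [0.2, 0.3, 4.3]
grip_width: 28.2
finger_force: 30.0
```

It grips at 28.2 mm with 4.3 N of upward force, so the pads are on the bead's tapered upper edge. I reopen and go 8 mm lower for a full grip.

Request:
step_arm:
  deltas: [0, 0, 0, 0, 46, 0, 0, 0, 0, 46, 0, 0, 0, 0, 46, 0, 0, -3, 0, 46, 0, 0, -3, 0, 46, 0, 0, -2, 0, 46, 0, 0, 0, 0, 46, 0, 0, 0, 0, 46, 0, 0, 0, 0, 46, 0, 0, 0, 0, 46]

```text
time: 6.5
tool_pos: [476.0, -139.3, 39.2]
tcp_rot: [3.141, -0.0, 0.001]
contact_force: [0.6, 0.2, 0.8]
grip_width: 46.3
finger_force: 0.0
```

Request:
step_arm:
  deltas: [0, 0, 0, 0, 24, 0, 0, 0, 0, 24, 0, 0, 0, 0, 24, 0, 0, 0, 0, 24, 0, 0, 0, 0, 24, 0, 0, 0, 0, 24, 0, 0, 0, 0, 24, 0, 0, 0, 0, 24, 0, 0, 0, 0, 24, 0, 0, 0, 0, 24]

```text
time: 7.75
tool_pos: [476.0, -139.3, 39.2]
tcp_rot: [3.141, -0.0, 0.001]
contact_force: [0.1, -0.9, 0.4]
grip_width: 28.6
finger_force: 30.0
```

```bash
python3 - <<'E'
from h import *
s=shot('side','s3');o=get_obs();print(o['tool_pos'],o['contact_force'],o['grip_width'],o['finger_force'])
cv2.imwrite('pics/c6.png',cv2.resize(s[180:280,280:400,::-1],None,fx=5,fy=5,interpolation=cv2.INTER_CUBIC))
E
```

```text
[ 475.95599584 -139.23226383   39.13880623] [-0.36868995 -0.73913913  0.05923139] 28.222219603265906 30.000071609392762
```

View pics/c6.png

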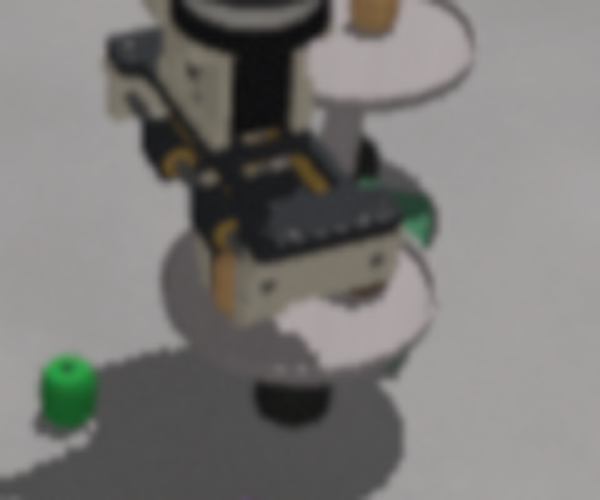

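The near finger now covers the bead at crop (240,300), gripped with 30 N. The dark bead at (370,288) is clear behind it. Next I lift and carry.

Request:
step_arm:
  deltas: [0, 0, 8, 0, 24, 0, 0, 14, 0, 24, 0, 0, 14, 0, 24, 0, 0, 14, 0, 24, 0, 0, 14, 0, 24, 0, 0, 14, 0, 24, 7, 10, 0, 0, 24, 14, 20, 0, 0, 24, 14, 20, 0, 0, 24, 14, 20, 0, 0, 24]

```text
time: 9.05
tool_pos: [525.3, -67.8, 116.5]
tcp_rot: [-3.141, 0.001, 0.001]
contact_force: [0.3, 0.2, -1.1]
grip_width: 27.9
finger_force: 30.0
```

Request:
step_arm:
  deltas: [14, 20, 0, 0, 24, 14, 20, 0, 0, 24, 14, 20, 0, 0, 24, 14, 20, 0, 0, 24, 10, 15, 0, 0, 24, 0, 0, 0, 0, 24, 0, 0, 0, 0, 24, 0, 0, 0, 0, 24, 0, 0, 0, 0, 24, 0, 0, 0, 0, 24]

```text
time: 10.3
tool_pos: [590.9, 25.4, 117.3]
tcp_rot: [3.141, -0.0, 0.001]
contact_force: [0.8, -0.1, -1.6]
grip_width: 28.4
finger_force: 30.0
```

```bash
python3 - <<'E'
from h import *
s=shot('side','s4');o=get_obs();print(o['tool_pos'],o['contact_force'],o['grip_width'],o['finger_force'],o['time'])
cv2.imwrite('pics/c7.png',cv2.resize(s[110:260,280:420,::-1],None,fx=4,fy=4,interpolation=cv2.INTER_CUBIC))
print(proj('side',[[591,25.6,149],[591,25.6,95],[539.5,-140.5,116],[539.5,-140.5,112]]).round(1))
E
```

```text
[590.9340728   25.49590486 117.24022292] [0.2046297  0.40627297 0.39811387] 28.35619937292367 29.99994110316038 10.35
[[343.1 174.3]
 [342.1 191. ]
 [352.3 221.4]
 [352.2 222.7]]
```

View pics/c7.png

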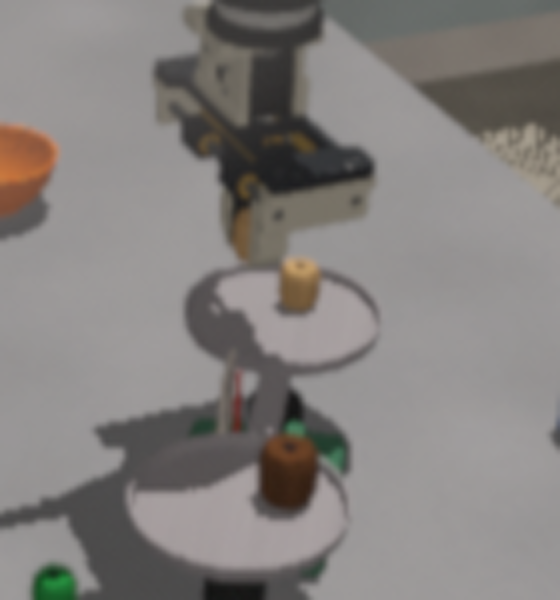

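The bead is held over dish b, its underside at about crop (242,260). The other pale bead is clear at (300,285), and the dark bead stands at (288,470) in dish a. Next I lower to level height.

Request:
step_arm:
  deltas: [0, 0, -12, 0, 24, 0, 0, -12, 0, 24, 0, 0, -12, 0, 24, 0, 0, -8, 0, 24, 0, 0, -6, 0, 24, 0, 0, -4, 0, 24, 0, 0, -4, 0, 24, 0, 0, -4, 0, 24, 0, 0, -2, 0, 24, 0, 0, 0, 0, 24]

```text
time: 11.6
tool_pos: [590.9, 25.8, 53.0]
tcp_rot: [3.142, 0.0, 0.001]
contact_force: [-0.1, -0.1, 0.5]
grip_width: 28.6
finger_force: 30.0
```

```bash
cat > rim.py <<'E'
from h import *
import sys
def large(s):
    # dark brown blob of big bead near dish a in side view
    r=s[205:250,335:372].astype(int); m=((r[:,:,0]<150)&(r[:,:,0]-r[:,:,2]>25)).astype(np.uint8)
    n,l,st,c=cv2.connectedComponentsWithStats(m); i=1+np.argmax(st[1:,4]); return c[i]+[335,205],st[i].tolist()
for f in ('s0','s4'): print(f,large(cv2.imread(f'pics/{f}.png')[:,:,::-1]))
n=sys.argv[1]; s=shot('side',n);print(n,large(s));o=get_obs();print(o['tool_pos'],o['contact_force'],o['time'])
E
python3 rim.py s5
```

```text
s0 (array([351.71014493, 228.12560386]), [11, 14, 13, 19, 207])
s4 (array([351.65174129, 226.60696517]), [11, 13, 13, 19, 201])
s5 (array([351.74257426, 224.31188119]), [11, 11, 13, 18, 202])
[590.97067925  25.75645421  53.16909741] [-0.48856678 -0.61561822  0.40112458] 11.65
```

The dark bead's image has risen 3.8 px, about 12 mm, so the pan is being held near level. Next I release and lift.

Request:
step_arm:
  deltas: [0, 0, 0, 0, 34, 0, 0, 0, 0, 44, 0, 0, 0, 0, 46, 0, 0, 0, 0, 46, 0, 0, 0, 0, 46, 0, 0, 3, 0, 46, 0, 0, 10, 0, 46, 0, 0, 20, 0, 46, 0, 0, 30, 0, 46, 0, 0, 30, 0, 46]

```text
time: 12.9
tool_pos: [591.1, 25.7, 147.8]
tcp_rot: [3.141, -0.001, 0.001]
contact_force: [0.9, 0.2, 0.5]
grip_width: 45.7
finger_force: 0.0
```

Request:
step_arm:
  deltas: [0, 0, 20, 0, 46, -20, -40, 0, 0, 46, -30, -50, 0, 0, 46, -30, -50, 0, 0, 46, -30, -50, 0, 0, 46, -30, -50, 0, 0, 46, -30, -50, 0, 0, 46, -20, -40, 0, 0, 46, 0, 0, 0, 0, 46, 0, 0, 0, 0, 46]

```text
time: 14.15
tool_pos: [401.1, -303.9, 166.6]
tcp_rot: [3.142, -0.001, 0.001]
contact_force: [-0.5, -0.3, -0.3]
grip_width: 45.8
finger_force: 0.0
```

Request:
step_arm:
  deltas: [0, 0, 0, 0, 46, 0, 0, 0, 0, 46, 0, 0, 0, 0, 46, 0, 0, 0, 0, 46, 0, 0, 0, 0, 46, 0, 0, 0, 0, 46, 0, 0, 0, 0, 46, 0, 0, 0, 0, 46, 0, 0, 0, 0, 46, 0, 0, 0, 0, 46]

```text
time: 15.4
tool_pos: [401.0, -304.2, 166.1]
tcp_rot: [3.142, 0.0, 0.001]
contact_force: [-0.1, -0.5, 0.9]
grip_width: 46.1
finger_force: 0.0
```

```bash
python3 rim.py s6; python3 - <<'E'
from h import *
def blobs(im,n,x0,y0,x1,y1):
    r=im[y0:y1,x0:x1]; h=cv2.cvtColor(np.ascontiguousarray(r),cv2.COLOR_RGB2HSV)
    m=((h[:,:,0]>5)&(h[:,:,0]<25)&(h[:,:,1]>85)).astype(np.uint8)
    k,l,st,c=cv2.connectedComponentsWithStats(m)
    for i in range(1,k):
        if st[i,4]>20: print(n,(c[i]+[x0,y0]).round(1),st[i,2:].tolist(),r[l==i].mean(0).round())
s=shot('side','s7');blobs(s,'side',310,140,400,270)
t=shot('top','t7');blobs(t,'top',265,125,400,240)
s0=cv2.imread('pics/s0.png')[:,:,::-1];t0=cv2.imread('pics/t0.png')[:,:,::-1]
blobs(s0,'side0',310,140,400,270);blobs(t0,'top0',265,125,400,240)
for z in (117,87): print(proj('side',[[591,25.6,z],[636.3,41.3,z]]).round(1).tolist(),proj('top',[[591,25.6,z],[636.3,41.3,z]]).round(1).tolist())
E
```

```text
s0 (array([351.71014493, 228.12560386]), [11, 14, 13, 19, 207])
s4 (array([351.65174129, 226.60696517]), [11, 13, 13, 19, 201])
s6 (array([344.29090909, 213.70909091]), [3, 5, 13, 9, 55])
[ 400.95710189 -304.22975317  166.1399116 ] [-0.11335319 -0.13376253 -0.2476056 ] 15.45
side [354.3 183.1] [10, 13, 96] [139. 112.  78.]
side [312.4 205.4] [6, 15, 40] [70. 58. 37.]
side [345.1 214. ] [11, 9, 55] [81. 66. 38.]
side [325.7 232.6] [5, 8, 28] [77. 62. 38.]
top [292.9 152.5] [11, 12, 100] [157. 124.  83.]
top [299.1 170.4] [11, 12, 96] [160. 126.  84.]
top [333. 182.] [12, 16, 49] [181. 146.  74.]
top [366.3 189.5] [14, 14, 155] [78. 52. 34.]
side0 [354.6 179.3] [9, 12, 93] [146. 116.  80.]
side0 [351.7 228.2] [13, 19, 207] [81. 54. 35.]
side0 [327.9 235.7] [11, 14, 130] [150. 121.  84.]
top0 [292.9 151.5] [11, 12, 100] [151. 119.  80.]
top0 [333.1 182.1] [12, 16, 52] [172. 139.  70.]
top0 [365.3 190.1] [14, 15, 153] [75. 49. 33.]
top0 [365.6 215.1] [12, 11, 101] [155. 122.  82.]
[[342.5, 184.3], [354.7, 178.6]] [[299.4, 169.3], [292.9, 151.6]]
[[342.0, 193.4], [354.0, 187.6]] [[299.8, 171.6], [293.5, 154.5]]
```

The top view shows both pale beads upright and round in dish b, and the dark one in dish a. The gripper blocks the side camera, so I move it back and check the level once more.

Request:
step_arm:
  deltas: [-20, -20, 2, 0, 46, -25, -20, 2, 0, 46, -25, -20, 2, 0, 46, -25, -20, 2, 0, 46, -25, -20, 2, 0, 46, -25, -20, 2, 0, 46, -25, -20, 2, 0, 46, -20, -20, 2, 0, 46, 0, 0, 0, 0, 46, 0, 0, 0, 0, 46]

```text
time: 16.8
tool_pos: [211.3, -463.7, 182.0]
tcp_rot: [-3.141, -0.0, 0.001]
contact_force: [-0.0, 0.6, -0.3]
grip_width: 46.1
finger_force: 0.0
```

```bash
python3 rim.py s8; python3 - <<'E'
from h import *
s=cv2.imread('pics/s8.png')[:,:,::-1]
r=s[140:260,315:400];h=cv2.cvtColor(np.ascontiguousarray(r),cv2.COLOR_RGB2HSV)
m=((h[:,:,0]>5)&(h[:,:,0]<25)&(h[:,:,1]>85)).astype(np.uint8)
k,l,st,c=cv2.connectedComponentsWithStats(m)
for i in range(1,k):
    if st[i,4]>20: print((c[i]+[315,140]).round(1),st[i,2:].tolist())
for dz in(-13,0,13): print(dz,proj('side',[[591,25.6,102+dz],[636.3,41.3,102+dz],[539.5,-140.5,106-dz]]).round(1).tolist())
E
```

```text
s0 (array([351.71014493, 228.12560386]), [11, 14, 13, 19, 207])
s4 (array([351.65174129, 226.60696517]), [11, 13, 13, 19, 201])
s8 (array([351.77669903, 224.45145631]), [11, 11, 13, 18, 206])
[ 211.52917405 -463.51112807  182.0288189 ] [ 0.07012815 -0.43237798 -0.23370166] 16.85
[354.1 183.1] [10, 12, 98]
[341.9 188.8] [9, 13, 98]
[351.8 224.5] [13, 19, 208]
-13 [[342.0, 192.8], [354.1, 187.0], [352.4, 220.4]]
0 [[342.3, 188.9], [354.3, 183.1], [352.1, 224.7]]
13 [[342.5, 184.9], [354.6, 179.2], [351.8, 228.9]]
```

All three beads match the level-beam prediction to within 0.4 px and stand upright, so I hand in.

```bash
python3 -c "
from plant import *
print(close_job())"
```

```text
the job is handed in; nothing more can be done
None
```

I moved the pale bead from the low dish to the other one; the last camera check showed the balance level and all three beads upright and released, and I handed the job in at about 17 s (no verdict came back).

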